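# Free the filter slide of the lens-bench lamp unit with the pin tool

### The job

Take the pin tool (the one with the square grip) from the tool rack, press its pin down on the recessed release button of the lamp unit's filter slide, and keep the button held down with it while you push the slide out of its housing, towards the end with the round green window, as far as it goes. Then hang the pin tool upright in its own hole of the rack again and let go. Do not press the button with the fingers, and leave the other two tools in the rack.

Things in the scene. Friction and masses are not known exactly. Their poses are not given: they have to be found in the camera images.
- pin_tool_grip (a point): Pin tool, upright in a rack hole: this point is the centre of its black square grip, 24 x 24 mm, 60 mm tall, sides along the point's x and y, z up. Below the grip: a round steel collar, 50 mm across, 6 mm thick, then a round steel pin, 8 mm thick, 60 mm long; its tip is 96 mm below the point. 80 g. Neighbours stand 75 mm off along the point's y axis, so take the grip across its x axis.
- tool_rack: Grey rack, fixed, 90 x 250 mm, origin under its middle. Its top, 75 mm high, has three square holes, 26 mm wide and open below, in a row along the rack's y axis at -75, 0 and 75 mm. A tool hangs by its collar in the middle of each; which is where varies. The other two tools have a thick round grip (34 mm) and a thin round one (16 mm, ball on top); all end below 145 mm above the table.
- release_well (a point): Centre of the mouth of the square well in the filter slide, flush with the slide's top, 60 mm above the table; moves with the slide. The well is 26 mm wide, the black button fills its bottom, 14 mm below the mouth when up. The slide comes out along the point's y axis, from the well towards the round green window 75 mm away (z up). Push with the pin against the well's wall on the +y side.
- filter_slide (a joint): How far the slide is out, m: 0 home, 0.070 at its stop. An aluminium bar, 69 x 170 mm, in the top of a fixed cream housing 140 x 240 x 60 mm (a loose spare slide lies elsewhere). Locked at 0 until the button is down by more than 5 mm; the button must stay down for the first 45 mm of travel. It slides with about 2 N and stays where it is left.
- release (a joint): How far the release button is pressed, in m: 0 up, 0.008 fully down. A spring pushes it up: about 2 N to start, 5 N fully down.
Mind the look-alikes: they are no part of the job. Leave any purple or yellow look-alike of the part that bears pin_tool_grip alone.

How it is judged:
On the way, in this order (a step that is already met when the one before it is completed fails the run):
1. the release button is pressed down with the pin tool while the slide is still home (value of joint release above 0.005 m and contact force between pin_tool and release above 0.5 N and value of joint filter_slide below 0.01 m), for 0.1 s.
2. the slide is pushed out with the button still held down by the pin tool (value of joint filter_slide above 0.055 m and value of joint release above 0.004 m and contact force between pin_tool and release above 0.5 N), for 0.1 s.
At the end, for the whole second after the job is handed in: The slide is out by more than 55 of its 70 mm, the button is up again, and the pin tool hangs upright (within 10 degrees) and at rest in its own hole, its grip within 20 mm of where it was at the start (value of joint filter_slide above 0.055 m and value of joint release below 0.003 m and distance of pin_tool_grip from where it was at the start of the episode below 0.02 m and angle between pin_tool_grip's own z axis and vertical below 0.17 rad and linear speed of pin_tool below 0.02 m/s); the robot touches nothing.
It fails at once if a finger touches the release button (contact force between the fingers and release above 0.5 N).
It fails at once if another tool is taken out of the rack (distance of any of nut_driver, blade_driver from where it was at the start of the episode above 0.04 m).
It also fails if it takes over 58 s, if anything falls off the work surface, if the arm or the gripper's body presses on something with over 40 N, if the wrist force passes 120 N, or if a joint passes its speed limit or range.

### The arm

A 7-joint arm with a two-finger parallel gripper is mounted at the origin on the work surface. World frame = base frame: x ahead of the robot, y to its left, z up, the work surface at z = 0. Lengths are in m, angles in rad, forces in N, time in s.
With the tool pointing down it reaches from about 0.35 to 0.9 m from the base axis. Payload 8.1 kg.
Tool frame: the origin (TCP) lies on the centre line of the jaws, within the pads' length; the fingertips stand arm.tips_ahead ahead of it and the grasp point (between the pads) lies 8 mm behind it (arm.tips_ahead is the distance from the TCP to the fingertips, in m); z points along the fingers, y is the direction in which the jaws open and shut (so a half turn about z gives the same grasp; the last joint's range is limited). The gripper opens to 92 mm and grips with 3 to 60 N. Pads are 19 mm wide; open, the fingers measure 130 mm over their backs; the gripper's body (75 mm by 190 mm) begins 47 mm behind the grasp point.
Start: joints at [-0.103, 0.434, 0.025, 1.573, -0.012, 1.134, -0.075], TCP at [0.625, -0, 0.238] pointing down, gripper open.
Joint ranges: [-2.62, 2.62], [-0.44, 2.09], [-1.27, 1.32], [0.08, 2.57], [-1.32, 4.46], [0.12, 2], [-2.74, 2.74]. Speed limits (rad/s): [2.22, 2.22, 3.01, 3.01, 3.14, 3.14, 3.14].

### API

Orientations are given as a rotation vector (axis times angle).
In Python, from cell import arm gives the robot as it stands. The module is installed in compiled form; this text tells all that it offers.
- The arm moves only by the tool jog_arm, never from a script. Its argument "moves" is a list of rows, each an object with "twist": the turn, a rotation vector about the tool's x, y, z in units of 10 degrees (1.0 is 10 degrees), a list of three; "xyz": the shift along the tool's x, y, z in units of 60 mm (1.0 is 60 mm), a list of three; "grip": the closure, from -1 (fully open) to 1 (shut). A call has 1 to 5 rows; each row is the pose to reach, as a shift and turn from the pose commanded when the call began, along the tool's axes at that moment; what a row does not reach only later rows make up. A row lasts 1/8 s, in which the tool goes at most 62.5 mm and 10.7 degrees, less where a joint would pass 70% of its speed; a pose out of reach is approached as far as the arm can. A call with a gripper value outside its range is refused whole. The fingers move at their own pace and stop on an object; "force" is the grip in N (left out, the last holds). Time passes only in rows, so rows that repeat a pose let the fingers close. It gives the time, the measured TCP pose, the force and the opening at its end, in the units of the state.
- arm.observe(): the state, without advancing time (a new reading comes with each control period).
- arm.get_image(name): name is "scene" or "side" or "wrist"; returns the picture (480x640x3 uint8, blue, green, red); there is no depth.
- arm.camera_params(name): a dict with "mtx" (3x3 intrinsics, pixels), "T" (4x4, takes a point from camera to world coordinates); the wrist camera has in their place "T_tool_cam" (4x4, takes a point from camera to tool coordinates, whose origin is the TCP and whose axes are the flange's). Camera axes: x right, y down, z forward; pixel columns grow to the right and rows downward; lengths in m; the calibration is good to about 2 mm. A picture is of the moment at which its call begins: read the wrist's pose just before it. camera_params takes no time and is no camera call.
- arm.sign_off(): hands the job in, once; it reports no verdict.
The state is a dict: "clock": time; "joints": joint angles; "dq": joint speeds; "joint_efforts": joint torques, N m; "position": TCP position; "ee_rot": TCP orientation; "force": force on the tool from outside, world axes, zero at the start; "ft_torque": the same for the moment, N m; "width": opening from 0.0 (shut) to 1.0 (fully open).
Only numpy, scipy, OpenCV 4.12 (cv2) and the standard library are available. Lean on these libraries where they do the work, as an engineer would, in place of code of your own. Each camera call takes 0.05 s, during which the arm holds its last target. There are 200 camera calls.

## Working session

There is one attempt and no reset: what is moved stays moved. The work goes in short steps, Python scripts to look and compute and a tool call to move; the robot and the scene stay as the last step left them, time stands still between calls to the robot, and variables do not carry over. Pictures are saved under pics/ and viewed, about 8 in all and at most 12, crops included, and the job is handed in when it is done.

Besides the shell and the picture viewer there is one more tool, called after "Request:" as name([rows], argument=value, ...), one row to a line, values as JSON. jog_arm: Moves the arm, as the interface text tells. Its arguments: {"type":"object","properties":{"moves":{"type":"array","items":{"type":"object","properties":{"twist":{"type":"array","items":{"type":"number"}},"xyz":{"type":"array","items":{"type":"number"}},"grip":{"type":"number"}}}},"force":{"type":"number"}},"required":["moves"]}

```bash
mkdir -p pics; cat > h.py <<'E'
import numpy as np, cv2
from cell import arm
from scipy.spatial.transform import Rotation as R
def pose(s=None):
    s=s or arm.observe(); T=np.eye(4); T[:3,:3]=R.from_rotvec(s["ee_rot"]).as_matrix(); T[:3,3]=s["position"]; return T
def cam(name,T=None):
    p=arm.camera_params(name); K=np.array(p["mtx"])
    return K, (np.array(p["T"]) if "T" in p else (pose() if T is None else T)@np.array(p["T_tool_cam"]))
def ray(K,T,u,v,z):
    d=T[:3,:3]@np.linalg.solve(K,[u,v,1]); o=T[:3,3]; return o+d*(z-o[2])/d[2]
def proj(K,T,P):
    q=np.linalg.inv(T)@np.append(P,1); q=K@q[:3]; return q[:2]/q[2]
def jogto(P,yaw=None):
    """units in tool frame to world point P"""
    T=pose(); return T[:3,:3].T@(np.array(P)-T[:3,3])/0.06
E
python3 - <<'E'
from h import *
s=arm.observe();print(s,arm.tips_ahead,pose().round(3))
a=arm.get_image("scene");b=arm.get_image("side");T=pose();c=arm.get_image("wrist");np.save("w0.npy",T)
for n,i in zip("abc",(a,b,c)):cv2.imwrite(f"pics/{n}.png",i)
for n in("scene","side","wrist"):print(n,[x.round(3).tolist() for x in cam(n)])
E
```

```text
{'clock': 0.0, 'joints': array([-0.10259319,  0.43520865,  0.02498018,  1.57408559, -0.01161466,
        1.13398172, -0.07511113]), 'dq': array([ 4.46746022e-05,  1.27170336e-03, -9.12570477e-04,  1.28243350e-03,
       -1.31675952e-03, -3.99605347e-04, -2.76999241e-04]), 'joint_efforts': array([ 3.89017032e-04, -6.67853522e+01,  9.84863900e-01, -3.14464223e+01,
       -6.05165795e-02,  4.27553023e-02,  1.12382318e-04]), 'position': array([ 6.24516885e-01, -5.85596491e-05,  2.36958386e-01]), 'ee_rot': array([-2.22085100e+00, -2.22062809e+00,  1.84564211e-03]), 'force': array([ 0.90538954,  0.25321007, -0.62939926]), 'ft_torque': array([-0.00944885,  0.01765968, -0.00971956]), 'width': 0.9996904923224729} 0.011 [[ 0.     1.    -0.002  0.625]
 [ 1.    -0.    -0.    -0.   ]
 [-0.    -0.002 -1.     0.237]
 [ 0.     0.     0.     1.   ]]
scene [[[471.12, 0.0, 322.295], [0.0, 471.12, 244.042], [0.0, 0.0, 1.0]], [[0.883, 0.278, -0.378, 0.813], [0.469, -0.51, 0.721, -0.66], [0.007, -0.814, -0.58, 0.558], [0.0, 0.0, 0.0, 1.0]]]
side [[[436.837, 0.0, 322.825], [0.0, 436.837, 241.511], [0.0, 0.0, 1.0]], [[-0.823, -0.427, 0.374, 0.222], [-0.568, 0.633, -0.527, 0.294], [-0.012, -0.646, -0.763, 0.605], [0.0, 0.0, 0.0, 1.0]]]
wrist [[[340.027, 0.0, 317.918], [0.0, 340.027, 242.163], [0.0, 0.0, 1.0]], [[1.0, 0.001, -0.002, 0.624], [0.001, -0.966, -0.259, 0.069], [-0.002, 0.259, -0.966, 0.386], [0.0, 0.0, 0.0, 1.0]]]
```

View pics/a.png

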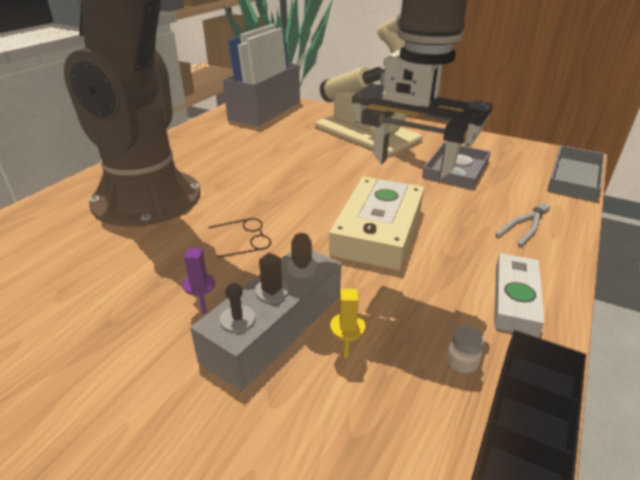

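View pics/b.png

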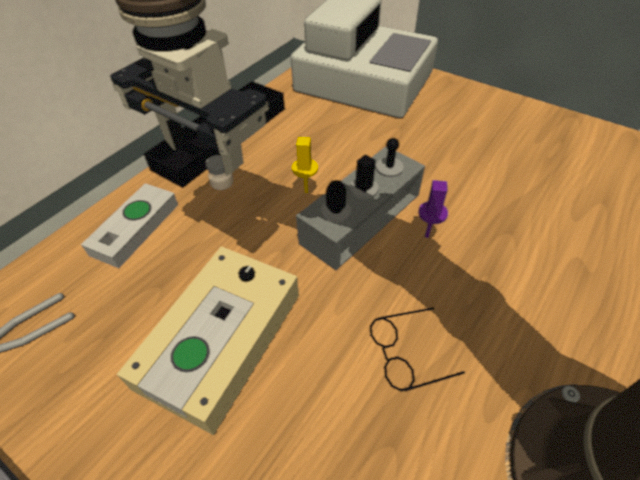

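The scene view shows three candidates for the pin tool:
- The black square grip in the middle rack hole, scene (270,272) and side (366,173).
- Purple at scene (197,265).
- Yellow at scene (348,305).

The black one in the rack fits. The lamp unit is the cream housing, with its well at side (222,311) and window at (190,353). The grey block at side (130,225) is the loose spare slide. I'll confirm in an enlarged crop.

```bash
python3 - <<'E'
from h import *
a=cv2.imread("pics/a.png");b=cv2.imread("pics/b.png")
x=cv2.resize(a[220:390,180:360],None,fx=2.2,fy=2.2,interpolation=3)
y=cv2.resize(b[120:430,110:430],None,fx=1.9,fy=1.9,interpolation=3)[:590]
y1=cv2.resize(b[125:270,290:430],None,fx=2.7,fy=2.7,interpolation=3)
h=400
im=np.zeros((h,800,3),np.uint8)
x=x[:h,:396];im[:x.shape[0],:x.shape[1]]=x; y1=y1[:h,:400];im[:y1.shape[0],400:400+y1.shape[1]]=y1
cv2.imwrite("pics/d.png",im)
K,T=cam("side")
for n,(u,v,z) in dict(well=(222,311,.06),win=(190,353,.06),hc1=(222,248,.06),hc2=(298,281,.06),hc3=(122,376,.06),r1=(300,213,.075),r2=(336,237,.075),r3=(425,160,.075)).items(): print(n,ray(K,T,u,v,z).round(4))
# triangulate grip centre
K2,T2=cam("scene")
def ln(K,T,u,v):
    d=T[:3,:3]@np.linalg.solve(K,[u,v,1]);return T[:3,3],d/np.linalg.norm(d)
for (p,q) in [((366,173),(270,273))]:
    L=[ln(K,T,*p),ln(K2,T2,*q)];A=sum(np.eye(3)-np.outer(d,d) for o,d in L);B=sum((np.eye(3)-np.outer(d,d))@o for o,d in L);print(np.linalg.solve(A,B))
for n,(u,v,z) in dict(well=(377,212,.06),win=(387,195,.06)).items(): print(n,ray(K2,T2,u,v,z).round(4))
E
```

```text
well [0.5357 0.1078 0.06  ]
win [0.5263 0.1805 0.06  ]
hc1 [0.6172 0.0206 0.06  ]
hc2 [0.4762 0.0037 0.06  ]
hc3 [0.5763 0.2536 0.06  ]
r1 [ 0.5498 -0.1021  0.075 ]
r2 [ 0.4701 -0.0914  0.075 ]
r3 [ 0.437  -0.3446  0.075 ]
[ 0.48934501 -0.21104605  0.11377287]
well [0.5331 0.1106 0.06  ]
win [0.5252 0.1852 0.06  ]
```

View pics/d.png

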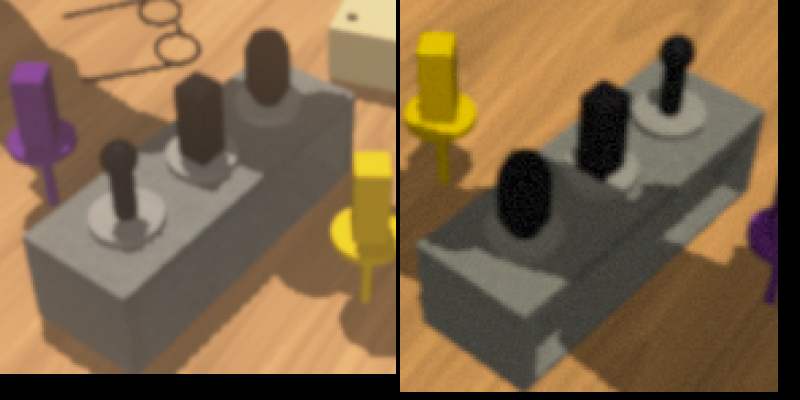

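View pics/c.png

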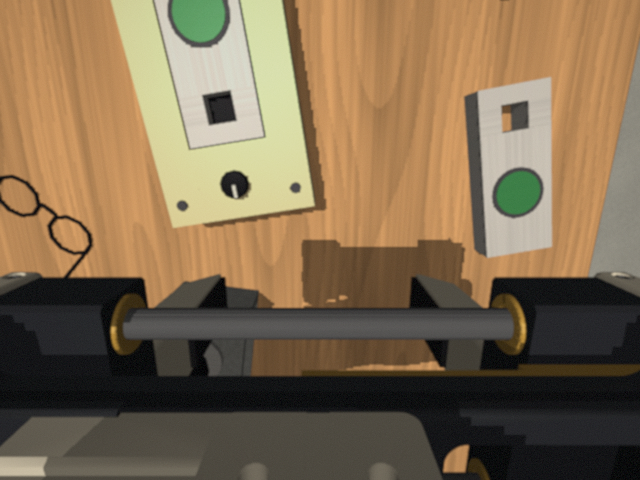

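The crop confirms it: the middle rack tool has a square black grip, and its neighbours are the ball and thick round grips. Next I'll look at it from above with the wrist camera.

Request:
jog_arm([
  {"xyz": [-0.9,-0.4,0],"twist": [0,0,0.15],"grip": -1},
  {"xyz": [-1.8,-0.8,0],"twist": [0,0,0.3],"grip": -1},
  {"xyz": [-2.7,-1.2,0],"twist": [0,0,0.45],"grip": -1},
  {"xyz": [-3.6,-1.6,-0.2],"twist": [0,0,0.6],"grip": -1},
  {"xyz": [-4.5,-2.0,-0.4],"twist": [0,0,0.75],"grip": -1},
], force=60)

```text
clock: 0.78
position: [0.5038, -0.2715, 0.2619]
ee_rot: [-2.363, -2.07, 0.0]
force: [1.7, 0.7, 0.1]
width: 0.999
```

Request:
jog_arm([
  {"xyz": [0,0,0],"grip": -1},
  {"xyz": [0,0,0],"grip": -1},
])

```text
invalid input at $.moves[0]: expected keys twist, xyz, grip
```

```bash
python3 - <<'E'
from h import *
T=pose();np.save("w1.npy",T);c=arm.get_image("wrist");cv2.imwrite("pics/e.png",c);print(T.round(4))
K,W=cam("wrist",np.load("w0.npy"))
for u,v in((220,107),(199,14)):print(ray(K,W,u,v,.06).round(4))
E
```

```text
[[ 1.313e-01  9.913e-01 -3.000e-04  5.038e-01]
 [ 9.913e-01 -1.313e-01  2.000e-04 -2.715e-01]
 [ 2.000e-04 -4.000e-04 -1.000e+00  2.619e-01]
 [ 0.000e+00  0.000e+00  0.000e+00  1.000e+00]]
[0.5359 0.1068 0.06  ]
[0.5236 0.1799 0.06  ]
```

View pics/e.png

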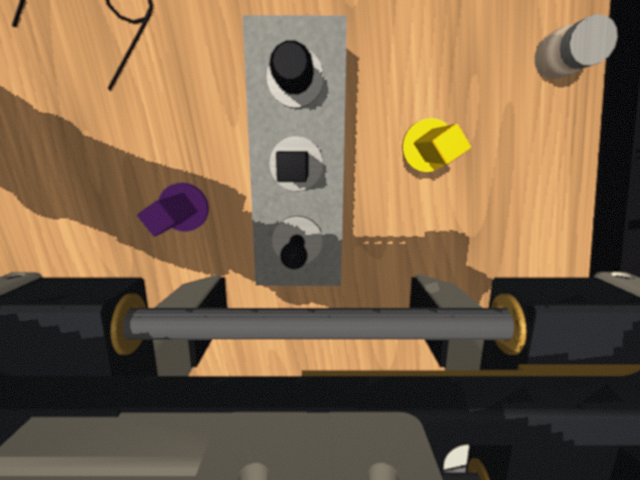

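The square grip top sits at about (292,166), its collar at (297,163), and the rack runs parallel to the image columns. Next I'll work out positions.

```bash
python3 - <<'E'
from h import *
K,W=cam("wrist",np.load("w1.npy"));T=np.load("w1.npy")
def show(n,u,v,z):
    p=ray(K,W,u,v,z);print(n,p.round(4));return p
c=cv2.imread("pics/e.png");g=cv2.cvtColor(c,6)
m=(g[130:200,265:325]<75).astype(np.uint8);n,l,st,ce=cv2.connectedComponentsWithStats(m);print(st[1:],ce[1:]+[265,130])
show("collar",297,163,.081)
show("coll thick",298,76,.081);show("thin collar",298,242,.081)
cs=[show("r",u,v,.075) for u,v in((243,15),(347,15),(341,285),(257,285))]
ce=sum(cs)/4;print(ce); 
for i in range(4):
    d=cs[i]-cs[i-1];print(np.linalg.norm(d),np.degrees(np.arctan2(d[1],d[0])))
i=[r for r in np.argwhere(m)]
for u,v in((292,166),(276,150),(308,183)):show("top",u,v,.141)
# model grip corners
cc=ray(K,W,297,163,.081)
print("grip top proj if center=collar",proj(K,W,[cc[0],cc[1],.141]))
E
```

```text
[[ 12  22  32  31 938]
 [ 49  57   1   1   1]] [[292.59914712 166.34648188]
 [314.         187.        ]]
collar [ 0.4911 -0.2114  0.081 ]
coll thick [ 0.503  -0.1372  0.081 ]
thin collar [ 0.4808 -0.2879  0.081 ]
r [ 0.4626 -0.0819  0.075 ]
r [ 0.5519 -0.0937  0.075 ]
r [ 0.5184 -0.3419  0.075 ]
r [ 0.4304 -0.3304  0.075 ]
[ 0.49083719 -0.21196406  0.075     ]
0.25060239774952686 82.60564109770674
0.0900631523688634 -7.534744392111042
0.25050060644813993 -97.68449665363374
0.08879446302278309 172.53100448911474
top [ 0.4909 -0.2116  0.141 ]
top [ 0.4805 -0.1982  0.141 ]
top [ 0.5013 -0.2261  0.141 ]
grip top proj if center=collar [292.27224721 165.67211293]
```

Request:
jog_arm([
  {"xyz": [0.96,-0.34,0],"twist": [0,0,0],"grip": -1},
  {"xyz": [0.96,-0.34,0.5],"twist": [0,0,0],"grip": -1},
  {"xyz": [0.96,-0.34,1.0],"twist": [0,0,0],"grip": -1},
  {"xyz": [0.96,-0.34,1.4],"twist": [0,0,0],"grip": -1},
  {"xyz": [0.96,-0.34,1.4],"twist": [0,0,0],"grip": -1},
])

```text
clock: 1.45
position: [0.4911, -0.2096, 0.1762]
ee_rot: [-2.359, -2.069, 0.003]
force: [-0.3, -0.0, 0.5]
width: 1.004
```

```bash
python3 - <<'E'
from h import *
print(pose().round(4));print(jogto([.491,-.2117,.105]))
E
```

```text
[[ 1.304e-01  9.915e-01 -3.600e-03  4.911e-01]
 [ 9.915e-01 -1.304e-01  1.100e-03 -2.096e-01]
 [ 6.000e-04 -3.800e-03 -1.000e+00  1.762e-01]
 [ 0.000e+00  0.000e+00  0.000e+00  1.000e+00]]
[-0.03617072  0.00800597  1.18612234]
```

Request:
jog_arm([
  {"xyz": [-0.03,0,0.5],"twist": [0,0,0],"grip": -1},
  {"xyz": [-0.03,0,0.9],"twist": [0,0,0],"grip": -1},
  {"xyz": [-0.03,0,1.18],"twist": [0,0,0],"grip": -1},
  {"xyz": [-0.03,0,1.18],"twist": [0,0,0],"grip": -1},
  {"xyz": [-0.03,0,1.18],"twist": [0,0,0],"grip": 0.3},
])

```text
clock: 2.08
position: [0.4928, -0.2123, 0.1082]
ee_rot: [2.361, 2.07, 0.001]
force: [0.3, -0.5, -0.2]
width: 0.933
```

Request:
jog_arm([
  {"xyz": [0,0,0],"twist": [0,0,0],"grip": 1},
  {"xyz": [0,0,0],"twist": [0,0,0],"grip": 1},
  {"xyz": [0,0,0],"twist": [0,0,0],"grip": 1},
  {"xyz": [0,0,0],"twist": [0,0,0],"grip": 1},
  {"xyz": [0,0,0],"twist": [0,0,0],"grip": 1},
], force=50)

```text
clock: 2.7
position: [0.492, -0.212, 0.1069]
ee_rot: [-2.362, -2.071, -0.0]
force: [0.8, 0.8, -0.8]
width: 0.396
```

```bash
python3 - <<'E'
from h import *
T=pose();np.save("grasp.npy",T);s=arm.observe();print(T.round(4),s["width"]*.092,s["force"],s["joints"])
E
```

```text
[[ 0.1306  0.9914 -0.      0.492 ]
 [ 0.9914 -0.1306  0.     -0.212 ]
 [ 0.     -0.     -1.      0.1069]
 [ 0.      0.      0.      1.    ]] 0.03646808876048603 [ 0.80942786  0.82723117 -0.77096886] [ 0.23752093  0.44094811  0.09311197  1.94546104 -0.05783219  0.75770611
  0.23285286]
```

Request:
jog_arm([
  {"xyz": [0,0,0],"twist": [0,0,0],"grip": 1},
  {"xyz": [0,0,0],"twist": [0,0,0],"grip": 1},
  {"xyz": [0,0,0],"twist": [0,0,0],"grip": 1},
  {"xyz": [0,0,-0.1],"twist": [0,0,0],"grip": 1},
  {"xyz": [0,0,-0.3],"twist": [0,0,0],"grip": 1},
])

```text
clock: 3.32
position: [0.4918, -0.2119, 0.1253]
ee_rot: [-2.362, -2.071, 0.001]
force: [-0.4, 0.6, 0.2]
width: 0.258
```

Request:
jog_arm([
  {"xyz": [0,0,-0.5],"twist": [0,0,0],"grip": 1},
  {"xyz": [0,0,-1.0],"twist": [0,0,0],"grip": 1},
  {"xyz": [0,0,-1.4],"twist": [0,0,0],"grip": 1},
  {"xyz": [0,0,-1.7],"twist": [0,0,0],"grip": 1},
  {"xyz": [0,0,-1.7],"twist": [0,0,0],"grip": 1},
])

```text
clock: 3.95
position: [0.493, -0.2124, 0.2289]
ee_rot: [2.36, 2.069, 0.003]
force: [-0.8, -0.1, -1.2]
width: 0.258
```

```bash
python3 - <<'E'
from h import *
s=arm.observe();print(pose().round(4),s["width"]*.092,s["force"],s["joints"])
K,W=cam("wrist",np.load("w0.npy"))
g=cv2.cvtColor(cv2.imread("pics/c.png"),6)
m=(g[80:135,190:250]<90).astype(np.uint8);n,l,st,ce=cv2.connectedComponentsWithStats(m);print(st[1:],ce[1:]+[190,80])
# slide end corners & side edges, housing corners
for u,v in((189,149),(265,136),(154,0),(242,0),(173,227),(315,206),(284,0)):print(u,v,ray(K,W,u,v,.06).round(4))
E
```

```text
[[ 1.307e-01  9.914e-01  3.600e-03  4.930e-01]
 [ 9.914e-01 -1.307e-01 -1.000e-03 -2.124e-01]
 [-6.000e-04  3.700e-03 -1.000e+00  2.289e-01]
 [ 0.000e+00  0.000e+00  0.000e+00  1.000e+00]] 0.023707793174810622 [-0.75658631 -0.12991333 -1.24575511] [ 0.21970537  0.29605012  0.11216046  1.81074477 -0.03823042  1.03315468
  0.21543925]
[[ 13  11  33  33 778]] [[219.12339332 107.22493573]]
189 149 [0.5045 0.0705 0.06  ]
265 136 [0.5752 0.082  0.06  ]
154 0 [0.487  0.1902 0.06  ]
242 0 [0.5604 0.1902 0.06  ]
173 227 [ 0.4816 -0.0033  0.06  ]
315 206 [0.6209 0.0176 0.06  ]
284 0 [0.5953 0.1901 0.06  ]
```

The grip is held at 23.7 mm wide. I'll raise it to clear the neighbour, then travel and turn so the jaw axis lies along the slide.

Request:
jog_arm([
  {"xyz": [0,0,-0.7],"twist": [0,0,0],"grip": 1},
  {"xyz": [0.6,0,-0.7],"twist": [0,0,0.8],"grip": 1},
  {"xyz": [1.3,0,-0.7],"twist": [0,0,1.6],"grip": 1},
  {"xyz": [2.0,0,-0.7],"twist": [0,0,2.4],"grip": 1},
  {"xyz": [2.7,0,-0.7],"twist": [0,0,3.2],"grip": 1},
])

```text
clock: 4.58
position: [0.5128, -0.0501, 0.2683]
ee_rot: [-2.844, -1.333, 0.001]
force: [0.2, 0.2, -0.8]
width: 0.255
```

```bash
cat > tgt.py <<'E'
from h import *
import sys
x,y,z,yaw=map(float,sys.argv[1:5])
T=pose();s=arm.observe();print(T[:3].round(4).tolist(),"t",s["clock"],"w",s["width"]*.092,"F",s["force"].round(2),"q7",s["joints"][6])
print("xyz",jogto([x,y,z]).round(3))
c,s_=np.cos(np.radians(yaw)),np.sin(np.radians(yaw))
G=np.array([[c,s_,0],[s_,-c,0],[0,0,-1]])
print("twist",(np.degrees(R.from_matrix(T[:3,:3].T@G).as_rotvec())/10).round(3))
E
python3 tgt.py .5355 .107 .229 8.6
```

```text
[[0.6398, 0.7685, -0.0008, 0.5128], [0.7685, -0.6398, -0.0, -0.0501], [-0.0006, -0.0006, -1.0, 0.2683]] t 4.575 w 0.023438461470145843 F [ 0.21  0.16 -0.84] q7 -0.6700484855935976
xyz [ 2.254 -1.385  0.655]
twist [-2.000e-03  4.000e-03  4.162e+00]
```

Request:
jog_arm([
  {"xyz": [0.6,-0.35,0.15],"twist": [0,0,0.85],"grip": 1},
  {"xyz": [1.2,-0.75,0.3],"twist": [0,0,1.7],"grip": 1},
  {"xyz": [1.8,-1.1,0.45],"twist": [0,0,2.55],"grip": 1},
  {"xyz": [2.25,-1.38,0.65],"twist": [0,0,3.4],"grip": 1},
  {"xyz": [2.25,-1.38,0.65],"twist": [0,0,4.16],"grip": 1},
])

```text
clock: 5.2
position: [0.5341, 0.1087, 0.228]
ee_rot: [-3.132, -0.244, 0.005]
force: [0.5, -0.3, -0.7]
width: 0.256
```

Request:
jog_arm([
  {"xyz": [0,0,0],"twist": [0,0,0],"grip": 1},
  {"xyz": [0,0,0.4],"twist": [0,0,0],"grip": 1},
  {"xyz": [0,0,0.7],"twist": [0,0,0],"grip": 1},
  {"xyz": [0,0,0.7],"twist": [0,0,0],"grip": 1},
])

```text
clock: 5.7
position: [0.5342, 0.1045, 0.1868]
ee_rot: [3.131, 0.246, -0.004]
force: [-0.4, -0.9, -0.1]
width: 0.259
```

```bash
python3 tgt.py .5355 .107 .138 8.6; python3 - <<'E'
from h import *
T=pose()
im=[]
for n in("side","scene"):
    i=arm.get_image(n);K,W=cam(n)
    u,v=proj(K,W,[.5355,.107,.06]);t=proj(K,W,T[:3,3]-[0,0,.092]);print(n,u,v,t)
    u,v=int(u),int(v);im.append(cv2.resize(i[max(0,v-65):v+65,u-65:u+65],(400,400),interpolation=3))
cv2.imwrite("pics/f.png",np.hstack(im))
E
```

```text
[[0.9877, 0.1562, -0.0027, 0.5342], [0.1562, -0.9877, -0.001, 0.1045], [-0.0028, 0.0005, -1.0, 0.1868]] t 5.7 w 0.02382989732717306 F [-0.44 -0.9  -0.09] q7 -1.6418308108995696
xyz [ 0.03  -0.039  0.813]
twist [0.003 0.016 0.039]
side 222.4630571212929 310.68637870331526 [219.7068831  296.66458565]
scene 377.4003387558456 213.1242139456029 [377.62728164 198.45932694]
```

View pics/f.png

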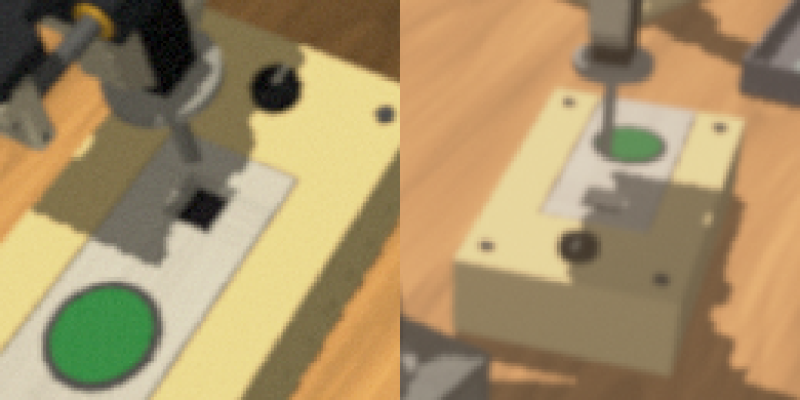

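The tip at side (219,297) matches the prediction and sits over the well at (222,311). I'll descend into the well and press.

Request:
jog_arm([
  {"xyz": [0.03,-0.02,0.3],"twist": [0,0,0],"grip": 1},
  {"xyz": [0.03,-0.02,0.6],"twist": [0,0,0],"grip": 1},
  {"xyz": [0.03,-0.02,0.8],"twist": [0,0,0],"grip": 1},
  {"xyz": [0.03,-0.02,0.9],"twist": [0,0,0],"grip": 1},
  {"xyz": [0.03,-0.02,0.9],"twist": [0,0,0],"grip": 1},
])

```text
clock: 6.42
position: [0.537, 0.1068, 0.1343]
ee_rot: [3.132, 0.244, 0.001]
force: [-0.7, -0.0, 1.6]
width: 0.258
```

```bash
python3 tgt.py .5355 .107 .130 8.6
```

```text
[[0.988, 0.1547, 0.0003, 0.537], [0.1547, -0.988, 0.0, 0.1068], [0.0003, 0.0, -1.0, 0.1343]] t 6.425 w 0.023756590520545302 F [-0.73 -0.02  1.62] q7 -1.634263757861878
xyz [-0.025 -0.007  0.071]
twist [ 0.    -0.002  0.03 ]
```

Request:
jog_arm([
  {"xyz": [0,0,0.04],"twist": [0,0,0],"grip": 1},
  {"xyz": [0,0,0.08],"twist": [0,0,0],"grip": 1},
  {"xyz": [0,0,0.08],"twist": [0,0,0],"grip": 1},
])

```text
clock: 6.8
position: [0.5371, 0.1069, 0.1297]
ee_rot: [-3.132, -0.244, -0.001]
force: [-1.8, -2.3, 8.2]
width: 0.257
```

Request:
jog_arm([
  {"xyz": [0,0,0.03],"twist": [0,0,0],"grip": 1},
  {"xyz": [0,0,0.06],"twist": [0,0,0],"grip": 1},
  {"xyz": [0,0,0.06],"twist": [0,0,0],"grip": 1},
])

```text
clock: 7.18
position: [0.5386, 0.1071, 0.1287]
ee_rot: [-3.131, -0.243, -0.007]
force: [-6.0, -2.0, 32.2]
width: 0.261
```

The button bottomed out at 32 N. I'll ease the press off and push the slide.

Request:
jog_arm([
  {"xyz": [0,0,-0.04],"twist": [0,0,0],"grip": 1},
  {"xyz": [0,-0.1,-0.04],"twist": [0,0,0],"grip": 1},
  {"xyz": [0,-0.2,-0.04],"twist": [0,0,0],"grip": 1},
  {"xyz": [0,-0.3,-0.04],"twist": [0,0,0],"grip": 1},
  {"xyz": [0,-0.4,-0.04],"twist": [0,0,0],"grip": 1},
])

```text
clock: 7.8
position: [0.5346, 0.1304, 0.1293]
ee_rot: [3.132, 0.243, 0.005]
force: [-1.4, -2.4, 11.0]
width: 0.258
```

```bash
python3 tgt.py .5238 .1841 .130 8.6
```

```text
[[0.9881, 0.154, 0.0033, 0.5346], [0.154, -0.9881, 0.0002, 0.1304], [0.0033, 0.0003, -1.0, 0.1293]] t 7.8 w 0.023745736480558565 F [-1.43 -2.4  10.98] q7 -1.6787247979665225
xyz [-0.04  -0.912 -0.012]
twist [ 0.001 -0.019  0.026]
```

Request:
jog_arm([
  {"xyz": [-0.01,-0.12,0],"twist": [0,0,0],"grip": 1},
  {"xyz": [-0.02,-0.24,0],"twist": [0,0,0],"grip": 1},
  {"xyz": [-0.02,-0.36,0],"twist": [0,0,0],"grip": 1},
  {"xyz": [-0.02,-0.48,0],"twist": [0,0,0],"grip": 1},
  {"xyz": [-0.02,-0.6,0],"twist": [0,0,0],"grip": 1},
])

```text
clock: 8.43
position: [0.5287, 0.1661, 0.1294]
ee_rot: [-3.132, -0.243, -0.008]
force: [1.9, -1.7, 8.8]
width: 0.257
```

Request:
jog_arm([
  {"xyz": [0,-0.1,0],"twist": [0,0,0],"grip": 1},
  {"xyz": [0,-0.2,0],"twist": [0,0,0],"grip": 1},
  {"xyz": [0,-0.25,0],"twist": [0,0,0],"grip": 1},
  {"xyz": [0,-0.25,0],"twist": [0,0,0],"grip": 1},
])

```text
clock: 8.93
position: [0.5262, 0.1802, 0.1293]
ee_rot: [3.132, 0.242, 0.007]
force: [1.0, -3.9, 9.7]
width: 0.26
```

```bash
python3 tgt.py .5238 .1841 .130 8.6;python3 - <<'E'
from h import *
i=arm.get_image("side");cv2.imwrite("pics/g.png",cv2.resize(i[230:470,90:390],None,fx=2,fy=2))
E
```

```text
[[0.9881, 0.1539, 0.0043, 0.5262], [0.1539, -0.9881, -0.0, 0.1802], [0.0042, 0.0007, -1.0, 0.1293]] t 8.925 w 0.023929623020405272 F [ 1.01 -3.94  9.74] q7 -1.7729815622280154
xyz [-0.029 -0.071 -0.011]
twist [ 0.004 -0.024  0.025]
```

View pics/g.png

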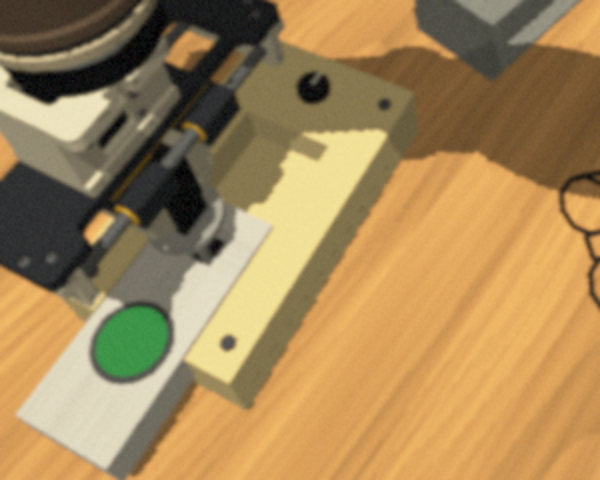

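The slide is well out: the window moved from side (190,353) to about (156,401). I'll push on until the stop shows in the force.

Request:
jog_arm([
  {"xyz": [0,-0.05,0],"twist": [0,0,0],"grip": 1},
  {"xyz": [0,-0.1,0],"twist": [0,0,0],"grip": 1},
  {"xyz": [0,-0.1,0],"twist": [0,0,0],"grip": 1},
])

```text
clock: 9.35
position: [0.5252, 0.1856, 0.1293]
ee_rot: [3.131, 0.242, 0.006]
force: [1.5, -5.1, 10.6]
width: 0.258
```

```bash
python3 - <<'E'
from h import *
K,W=cam("side");print(ray(K,W,156,401,.06), arm.observe()["force"])
i=arm.get_image("side");hsv=cv2.cvtColor(i,40);m=cv2.inRange(hsv,(50,90,40),(80,255,255))
n,l,s,c=cv2.connectedComponentsWithStats(m);k=[j for j in range(1,n) if s[j,4]>300];print(c[k],[ray(K,W,*c[j],.06).round(4) for j in k])
m=cv2.inRange(cv2.cvtColor(cv2.imread("pics/b.png"),40),(50,90,40),(80,255,255));n,l,s,c=cv2.connectedComponentsWithStats(m);k=[j for j in range(1,n) if s[j,4]>300];print(c[k],[ray(K,W,*c[j],.06).round(4) for j in k])
E
```

```text
[0.51425345 0.25082508 0.06      ] [ 1.52418716 -5.11942846 10.55457452]
[[155.51356784 400.17788945]] [array([0.5156, 0.2505, 0.06  ])]
[[136.41082803 209.63694268]
 [189.58080808 353.52525253]] [array([0.8025, 0.0405, 0.06  ]), array([0.5262, 0.1814, 0.06  ])]
```

The slide is out by 70 mm and at its stop. I'll relieve the side load and lift out.

Request:
jog_arm([
  {"xyz": [0,0.08,0],"twist": [0,0,0],"grip": 1},
  {"xyz": [0,0.08,-0.3],"twist": [0,0,0],"grip": 1},
  {"xyz": [0,0.08,-0.9],"twist": [0,0,0],"grip": 1},
  {"xyz": [0,0.08,-1.7],"twist": [0,0,0],"grip": 1},
  {"xyz": [0,0.08,-2.4],"twist": [0,0,0],"grip": 1},
])

```text
clock: 10.02
position: [0.5239, 0.1821, 0.2736]
ee_rot: [-3.132, -0.244, -0.001]
force: [1.0, -0.0, -0.9]
width: 0.262
```

```bash
python3 tgt.py .491 -.2117 .27 82.46
```

```text
[[0.988, 0.1547, 0.0008, 0.5239], [0.1547, -0.988, 0.0004, 0.1821], [0.0009, -0.0003, -1.0, 0.2736]] t 10.025 w 0.02408083424398588 F [ 0.95 -0.01 -0.94] q7 -1.7984575260221418
xyz [-1.558  6.4    0.056]
twist [ 2.000e-03 -5.000e-03 -7.356e+00]
```

Request:
jog_arm([
  {"xyz": [-0.2,0.8,0],"twist": [0,0,-0.8],"grip": 1},
  {"xyz": [-0.4,1.6,0],"twist": [0,0,-1.6],"grip": 1},
  {"xyz": [-0.6,2.4,0],"twist": [0,0,-2.4],"grip": 1},
  {"xyz": [-0.75,3.1,0],"twist": [0,0,-3.2],"grip": 1},
  {"xyz": [-0.95,3.9,0],"twist": [0,0,-4.0],"grip": 1},
])

```text
clock: 10.65
position: [0.5037, -0.059, 0.272]
ee_rot: [2.856, 1.308, 0.001]
force: [0.6, -0.7, -1.1]
width: 0.258
```

```bash
python3 tgt.py .491 -.2117 .27 82.46
```

```text
[[0.6533, 0.7571, 0.0009, 0.5037], [0.7571, -0.6533, 0.0003, -0.059], [0.0008, 0.0004, -1.0, 0.272]] t 10.65 w 0.023737685939007682 F [ 0.61 -0.72 -1.13] q7 -0.6588760869995559
xyz [-2.066  1.502  0.032]
twist [ 0.004 -0.004 -3.325]
```

Request:
jog_arm([
  {"xyz": [-0.6,0.4,0],"twist": [0,0,-0.8],"grip": 1},
  {"xyz": [-1.2,0.85,0],"twist": [0,0,-1.6],"grip": 1},
  {"xyz": [-1.8,1.3,0],"twist": [0,0,-2.4],"grip": 1},
  {"xyz": [-2.07,1.5,0],"twist": [0,0,-3.33],"grip": 1},
  {"xyz": [-2.07,1.5,0],"twist": [0,0,-3.33],"grip": 1},
])

```text
clock: 11.28
position: [0.4894, -0.2125, 0.2717]
ee_rot: [2.371, 2.06, -0.001]
force: [0.4, 0.1, -1.0]
width: 0.259
```

Request:
jog_arm([
  {"xyz": [0,0,0.4],"twist": [0,0,0],"grip": 1},
  {"xyz": [0,0,0.8],"twist": [0,0,0],"grip": 1},
  {"xyz": [0,0,0.8],"twist": [0,0,0],"grip": 1},
])

```text
clock: 11.65
position: [0.4892, -0.2088, 0.2225]
ee_rot: [-2.366, -2.062, 0.002]
force: [0.0, 1.5, 0.0]
width: 0.256
```

```bash
python3 tgt.py .4915 -.2119 .107 82.5; python3 - <<'E'
from h import *
T=pose();im=[]
for n in("side","scene"):
    i=arm.get_image(n);K,W=cam(n);t=proj(K,W,T[:3,3]+T[:3,2]*.092);h=proj(K,W,[.491,-.2117,.075]);print(n,t,h)
    u,v=h.astype(int);print(u-65,v-65);im.append(cv2.resize(i[v-65:v+65,u-65:u+65],(400,400),interpolation=3))
cv2.imwrite("pics/k.png",np.hstack(im))
E
```

```text
[[0.137, 0.9906, -0.0031, 0.4892], [0.9906, -0.137, 0.0015, -0.2088], [0.0011, -0.0033, -1.0, 0.2225]] t 11.65 w 0.023593662169386614 F [0.05 1.47 0.02] q7 0.2244832977160046
xyz [-0.047  0.052  1.925]
twist [-0.019 -0.006 -0.038]
side [365.83139615 166.1877776 ] [363.69832284 189.27729121]
298 124
scene [269.61483326 263.19910719] [271.76310953 293.1474815 ]
206 228
```

View pics/k.png

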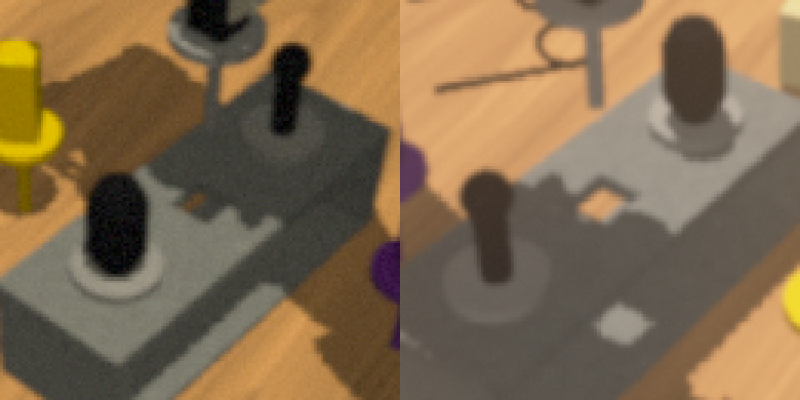

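The tip is within about 1 px of the prediction in scene and 3 px in side. It sits above the free middle hole, and both neighbours are still in place. I'll descend with a small correction.

Request:
jog_arm([
  {"xyz": [-0.03,0.03,0],"twist": [0,0,-0.04],"grip": 1},
  {"xyz": [-0.03,0.03,0.25],"twist": [0,0,-0.04],"grip": 1},
  {"xyz": [-0.03,0.03,0.5],"twist": [0,0,-0.04],"grip": 1},
  {"xyz": [-0.03,0.03,0.5],"twist": [0,0,-0.04],"grip": 1},
])

```text
clock: 12.25
position: [0.4903, -0.2124, 0.1922]
ee_rot: [-2.358, -2.071, 0.003]
force: [0.7, -0.1, 0.7]
width: 0.26
```

```bash
python3 tgt.py .4915 -.2119 .107 82.5
```

```text
[[0.1291, 0.9916, -0.0031, 0.4903], [0.9916, -0.1291, 0.001, -0.2124], [0.0005, -0.0032, -1.0, 0.1922]] t 12.25 w 0.02391420526224217 F [ 0.68 -0.1   0.74] q7 0.2444303088760932
xyz [0.01  0.024 1.419]
twist [-0.018 -0.003  0.008]
```

Request:
jog_arm([
  {"xyz": [0,0.02,0.3],"twist": [0,0,0],"grip": 1},
  {"xyz": [0,0.02,0.6],"twist": [0,0,0],"grip": 1},
  {"xyz": [0,0.02,0.9],"twist": [0,0,0],"grip": 1},
  {"xyz": [0,0.02,1.15],"twist": [0,0,0],"grip": 1},
  {"xyz": [0,0.02,1.3],"twist": [0,0,0],"grip": 1},
])

```text
clock: 12.88
position: [0.4924, -0.2129, 0.1152]
ee_rot: [-2.36, -2.073, 0.001]
force: [-0.5, -0.4, -0.7]
width: 0.258
```

Request:
jog_arm([
  {"xyz": [0,0,0.03],"twist": [0,0,0],"grip": 1},
  {"xyz": [0,0,0.06],"twist": [0,0,0],"grip": 1},
  {"xyz": [0,0,0.06],"twist": [0,0,0],"grip": 1},
])

```text
clock: 13.25
position: [0.4928, -0.213, 0.1127]
ee_rot: [2.36, 2.073, 0.001]
force: [0.1, -0.3, -1.3]
width: 0.256
```

Request:
jog_arm([
  {"xyz": [0,0,0.04],"twist": [0,0,0],"grip": 1},
  {"xyz": [0,0,0.08],"twist": [0,0,0],"grip": 1},
  {"xyz": [0,0,0.08],"twist": [0,0,0],"grip": 1},
])

```text
clock: 13.62
position: [0.4924, -0.2129, 0.1073]
ee_rot: [-2.36, -2.073, 0.0]
force: [-0.3, 0.0, -0.5]
width: 0.259
```

Request:
jog_arm([
  {"xyz": [0,0,0.03],"twist": [0,0,0],"grip": 1},
  {"xyz": [0,0,0.03],"twist": [0,0,0],"grip": 1},
])

```text
clock: 13.88
position: [0.4927, -0.2131, 0.1068]
ee_rot: [2.36, 2.073, 0.001]
force: [-4.0, 1.0, 13.2]
width: 0.258
```

Request:
jog_arm([
  {"xyz": [0,0,0],"twist": [0,0,0],"grip": 0.2},
  {"xyz": [0,0,0],"twist": [0,0,0],"grip": 0.0},
  {"xyz": [0,0,0],"twist": [0,0,0],"grip": -0.5},
  {"xyz": [0,0,0],"twist": [0,0,0],"grip": -0.5},
  {"xyz": [0,0,0],"twist": [0,0,0],"grip": -0.5},
])

```text
clock: 14.5
position: [0.4925, -0.213, 0.1056]
ee_rot: [-2.36, -2.073, 0.0]
force: [-0.6, 0.9, -0.4]
width: 0.731
```

Request:
jog_arm([
  {"xyz": [0,0,0],"twist": [0,0,0],"grip": -0.5},
  {"xyz": [0,0,-0.5],"twist": [0,0,0],"grip": -0.5},
  {"xyz": [0,0,-1.3],"twist": [0,0,0],"grip": -0.5},
  {"xyz": [0,0,-2.0],"twist": [0,0,0],"grip": -0.5},
  {"xyz": [-1.0,0,-2.6],"twist": [0,0,0],"grip": -0.5},
])

```text
clock: 15.12
position: [0.4876, -0.2626, 0.2599]
ee_rot: [2.352, 2.082, 0.005]
force: [1.5, -1.6, -0.2]
width: 0.749
```

```bash
python3 - <<'E'
from h import *
s=arm.observe();print(pose().round(4),s["width"],s["force"])
T=pose();w=arm.get_image("wrist");b=arm.get_image("side");K,W=cam("wrist",T)
print("exp grip top",proj(K,W,[.491,-.2117,.141]),"collar",proj(K,W,[.491,-.2117,.081]))
g=cv2.cvtColor(w,6);u,v=proj(K,W,[.491,-.2117,.141]).astype(int)
cv2.imwrite("pics/z.png",np.hstack([cv2.resize(w,(400,300)),cv2.resize(b,(400,300))]))
K,W=cam("side");m=cv2.inRange(cv2.cvtColor(b,40),(50,90,40),(80,255,255));n,l,s,c=cv2.connectedComponentsWithStats(m);print([ray(K,W,*c[j],.06).round(4) for j in range(1,n) if s[j,4]>300])
E
```

```text
[[ 0.121   0.9926  0.0024  0.4876]
 [ 0.9926 -0.121   0.0017 -0.2626]
 [ 0.002   0.0022 -1.      0.2599]
 [ 0.      0.      0.      1.    ]] 0.748579634281495 [ 1.51210283 -1.63250597 -0.23117116]
exp grip top [314.7193233  175.36899153] collar [315.23266534 171.06539502]
[array([0.8025, 0.0407, 0.06  ]), array([0.5157, 0.2486, 0.06  ])]
```

View pics/z.png

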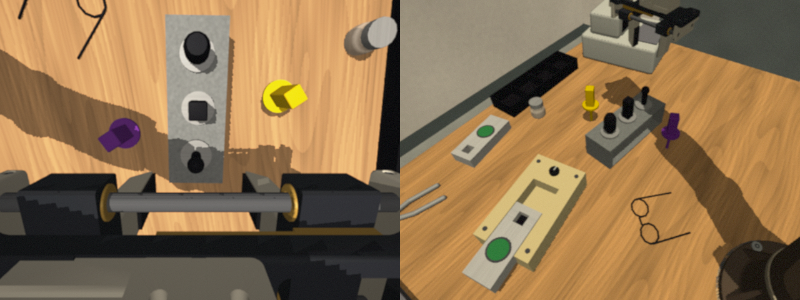

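The pin tool hangs upright in the middle hole: its grip top at wrist (198,111) of the half-size view is concentric with its collar. The slide is out and both neighbours are in place.

Request:
jog_arm([
  {"xyz": [0,0,0],"twist": [0,0,0],"grip": -0.5},
  {"xyz": [0,0,0],"twist": [0,0,0],"grip": -0.5},
])

```text
clock: 15.48
position: [0.4855, -0.2649, 0.257]
ee_rot: [-2.358, -2.074, 0.0]
force: [-0.2, 0.2, 0.0]
width: 0.75
```

```bash
python3 -c "
from cell import arm
print(arm.sign_off())"
```

```text
the job is handed in; nothing more can be done
None
```

The job is done and handed in at about 15.5 s. I pressed the release button with the pin tool and, with the pin still pressing (about 9–11 N each time I read it), pushed the slide out to its stop. I then hung the tool back in its own middle hole and let go.

**Slide:** the green window had moved about 70 mm at the stop. After release it measured 68 mm out, and my window measurements vary by about 2 mm.

**Rack:** the last pictures show the pin tool upright in its hole, with the other two tools, the purple and yellow look-alikes and the spare slide where they were. The gripper was clear of everything, with the force reading near zero.

**Things that were off:**
- The press peaked at 32 N when the button bottomed out, so I eased it to about 10 N before pushing.
- Before the tool went back in, its tip was about 3 px off prediction in the side view and within 1 px in the scene view.
- Seating it in the hole read 13 N.
- I did not check from close up that the button had come back up; the pin is simply clear of it.

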